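Show the foot of the new jar to the inspection camera

ROBOT

A 6-joint arm with a two-finger parallel gripper is mounted at the origin on the work surface. World frame = base frame: x ahead of the robot, y to its left, z up, the work surface at z = 0. Lengths are in m, angles in rad, forces in N, time in s.
With the tool pointing down it reaches from about 0.35 to 0.875 m from the base axis. Payload 4.2 kg.
Tool frame: the origin (TCP) lies at the very end of the fingers, on their centre line; the grasp point (between the pads) lies 19 mm behind it; z points along the fingers, y is the line along which they close (so a half turn about z gives the same grasp; the last joint's range is limited). The gripper opens to 85 mm and grips with 20 to 120 N. Pads are 22 mm wide; open, the fingers measure 114 mm over their backs; the gripper's body (76 mm by 85 mm) begins 54 mm behind the grasp point. The pads swing forward as they close: fully open they stand 13 mm farther back than shut.
Start: joints at [1.525, 0.385, 0.008, 0, -1.194, -0.259], TCP at [0.188, 0.596, 0.231] pointing down, gripper open.
Joint ranges: [-3.14, 3.14], [-1.21, 2.06], [-1.07, 1.41], [-3.16, 2.05], [-2.99, -0.16], [-3.1, 3.1]. Speed limits (rad/s): [2.79, 2.79, 3.14, 3.14, 3.14, 3.14].

INTERFACE

Orientations are given as a unit quaternion [x, y, z, w].
In Python, from rig import bot, snapshot gives the robot as it stands. Calls block until the motion is done:
- bot.move_pose(position, orientation): joint-space move of the TCP to a pose.
- bot.move_linear(position, rotation=None, feed=0.15): straight line of the TCP; rotation=None keeps the orientation; feed is the mean speed in m/s.
- bot.move_joints(angles): joint-space move.
- bot.ungrasp() and bot.grab(force=None): open the fingers fully, or close them until they stop; force is the grip in N (None keeps the last).
- bot.sleep(seconds).
- bot.ik(position, orientation): joint angles nearest the present ones, or None.
- snapshot(name): name is "side" or "top" or "wrist"; returns a dict with "image" (400x640x3 uint8, red, green, blue), "depth" (400x640 float32, m along the optical axis (not along the pixel's ray), 0 where there is no reading), "vertical_fov" (degrees; the focal length in pixels is half the picture's height over the tangent of half this angle, whatever the lens; pixels are square), "cx", "cy" (the principal point, pixels), "extrinsics" (4x4, takes a point from world to camera coordinates); the wrist camera has in their place "hand_eye" (4x4, takes a point from camera to tool coordinates, whose origin is the TCP and whose axes are the flange's). Camera axes: x right, y down, z forward; pixel columns grow to the right and rows downward; lengths in m; the calibration is good to about 2 mm. The wrist camera is an equidistant fisheye: a pixel r from the principal point sees the ray r / f radians off the axis. A picture is of the moment at which its call begins: read the wrist's pose just before it.
A pose or a line that the arm cannot do raises bot.MotionError and nothing moves.
- bot.finish_job(): hands the job in; it is judged then, once.
Readings, each from a call of its own:
- bot.read_t(): time.
- bot.read_joint_pos(): joint angles.
- bot.read_joint_velocities(): joint speeds.
- bot.read_joint_efforts(): joint torques, N m.
- bot.read_ee_pos(): TCP position.
- bot.read_tool_rot(): TCP orientation.
- bot.read_ft_force(): force on the tool from outside, world axes, zero at the start.
- bot.read_wrist_torque(): the same for the moment, N m.
- bot.read_finger_gap(): finger opening in m.
- bot.read_gripper_force(): force on a finger pad.
Only numpy, scipy, OpenCV 4.12 (cv2) and the standard library are available. Lean on these libraries where they do the work, as an engineer would, in place of code of your own. Each camera call takes 0.05 s, during which the arm holds its last target. There are 200 camera calls.

TASK

The tall jar on the ware board is the first of a new shape and its foot has to be checked for cracks: lift it out from among the short jars and saucers without disturbing them, and hold its foot up to the lens of the bench inspection camera - foot facing squarely into the lens, centred on it and 12 cm in front of the glass. Do not bump the camera or push it or its tilting head out of place. Finish while still holding the jar steady there in the gripper, clear of everything else; do not put it down.

Things in the scene. Friction and masses are not known exactly. Their poses are not given: they have to be found in the camera images.
- tall_jar: The jar to show, loose, 0.13-0.21 kg, round, 92 mm high: the only tall piece on the board. Grey body 52 mm across up to 48 mm, terracotta collar 58 mm across from 48 to 58 mm, straight neck 42 mm across from 58 to 92 mm, open at the top (mouth 33 mm, wall about 5 mm). Origin: centre of the underside of its foot; +z from foot to mouth. It starts upright.
- jar_mouth (a point): Centre of the tall jar's mouth, at the rim, 92 mm from the centre of the foot along the jar's +z.
- lens (a point): Centre of the camera's front glass. +z: optical axis, out of the lens, up and back towards the robot's side, leaning 0.45 to 0.70 rad from vertical; y is level. Black round head 48 mm across, 66 mm long, white ring lamp 56 mm across round the lens; glass 105 to 112 mm above the bench, nothing of the camera above 130 mm. The head is stiff on a level tilt hinge in its fork; it shifts if pushed.
- camera_stand: Foot and fork of the inspection camera, fixed to the bench: dark steel foot 100 (x) x 110 (y) x 12 mm, aluminium fork 76 mm wide. Origin: centre of the foot's underside. The head's tilt axis lies along y, 75 mm above it; the glass is 40 mm from that axis. Carries the head.
- ware_board: Plywood board, fixed flat on the bench, 230 (x) x 340 (y) x 18 mm; origin: centre of its underside, so its top is 18 mm up. Six pieces stand on it in two rows of three (rows along y), 110 mm apart both ways, give or take 10 mm: the tall jar, three short jars, two saucers, in any order.
- short_jar_a: Short jar on the board, loose: 60 mm high, the same body (52 mm across), with the collar (58 mm across) from 38 to 48 mm up and a 42 mm neck above it. Origin: centre of its underside. Not to be disturbed.
- short_jar_b: Short jar, as short_jar_a.
- short_jar_c: Short jar, as short_jar_a.
- saucer_a: Shallow terracotta saucer on the board, loose: 60 mm across, 19 mm high. Origin: centre of its underside. Not to be disturbed.
- saucer_b: Saucer, as saucer_a.

How it is judged:
On the way:
1. the tall jar is lifted out, held by the fingers, its foot well above the ware board (height (world z) of tall_jar above 0.06 m and contact force between tall_jar and the fingers above 1 N), for 0.2 s.
At the end, for the whole second after the job is handed in: Tall jar held still in the fingers in the air, carried by nothing else: foot centre within 15 mm of the lens axis in the lens's x and y and 100 to 140 mm out from the glass, jar axis within 0.15 rad of the optical axis, foot towards the lens, mouth away (x of tall_jar in the frame of lens between -0.015 and 0.015 m and y of tall_jar in the frame of lens between -0.015 and 0.015 m and z of tall_jar in the frame of lens between 0.1 and 0.14 m and angle between the z axis of tall_jar and the z axis of lens, either way round below 0.15 rad and z of jar_mouth in the frame of lens above 0.17 m and height (world z) of tall_jar above 0.15 m and contact force between tall_jar and the fingers above 1 N and contact force between tall_jar and camera_stand below 0.1 N and linear speed of tall_jar below 0.02 m/s and angular speed of tall_jar below 0.15 rad/s); the arm keeps its last pose, push and grip.
It fails at once if another piece on the ware board was shifted by more than 15 mm (distance of any of short_jar_a, short_jar_b, short_jar_c, saucer_a, saucer_b from where it was at the start of the episode above 0.015 m).
It fails at once if another piece on the ware board was tipped over (angle between any of short_jar_a, short_jar_b, short_jar_c, saucer_a, saucer_b's own z axis and vertical above 0.3 rad).
It fails at once if the inspection camera was pushed out of its setting (lens shifted by more than 4 mm) or bumped with more than 5 N (distance of lens from where it was at the start of the episode above 0.004 m or contact force between camera_stand and anything else above 5 N).
It also fails if it takes over 42 s, if anything falls off the work surface, if the arm or the gripper's body presses on something with over 40 N, if the wrist force passes 120 N, or if a joint passes its speed limit or range.

## Working session

There is one attempt and no reset: what is moved stays moved. The work goes in short steps, each a Python script; the robot and the scene stay as the last script left them, time stands still between calls to the robot, and variables do not carry over. Pictures are saved under pics/ and viewed, at most 10 in all, crops included, and the job is handed in when it is done.

```bash
mkdir -p pics; ls; cat > h.py <<'E'
import numpy as np,cv2
from rig import bot,snapshot
from scipy.spatial.transform import Rotation as R
def cloud(s):
    d=s["depth"];h,w=d.shape;f=h/2/np.tan(np.radians(s["vertical_fov"])/2)
    v,u=np.mgrid[:h,:w]
    P=np.dstack([(u-s["cx"])*d/f,(v-s["cy"])*d/f,d])
    E=np.array(s["extrinsics"]);W=(P-E[:3,3])@E[:3,:3]
    W[d<=0]=np.nan
    return W
E
python3 - <<'E'
from h import *
for n in("side","top"):
    s=snapshot(n);np.savez(n+".npz",**s)
    cv2.imwrite(f"pics/{n}.png",s["image"][...,::-1])
    E=np.array(s["extrinsics"]);print(n,s["vertical_fov"],s["cx"],s["cy"],-E[:3,:3].T@E[:3,3],E[:3,:3].round(3).tolist(),(s["depth"]>0).mean())
print(bot.read_t(),bot.read_tool_rot())
E
```

```text
pics
side 46.9195197400016 318.7216465612288 198.38714779375243 [0.30689438 0.64152207 0.52615862] [[-0.928, -0.373, 0.016], [-0.202, 0.464, -0.862], [0.314, -0.803, -0.506]] 0.99611328125
top 53.58270553010539 324.29141137791737 200.2509042230845 [ 0.49655888 -0.04992854  0.88572767] [[-0.014, -1.0, 0.003], [-0.995, 0.014, -0.096], [0.096, -0.004, -0.995]] 0.99596875
0.1 [ 9.88396305e-01 -1.51894084e-01 -9.36406638e-05  9.60215445e-04]
```

View pics/top.png

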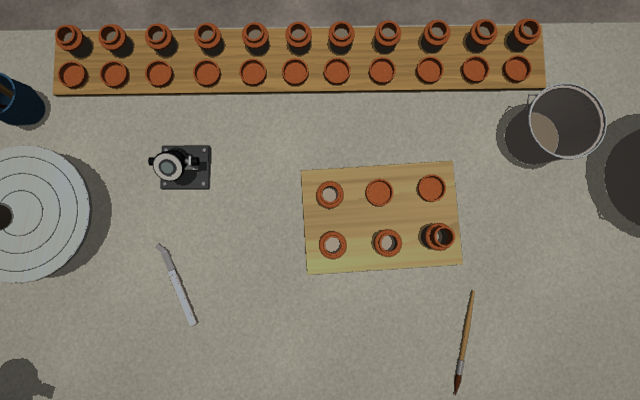

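View pics/side.png

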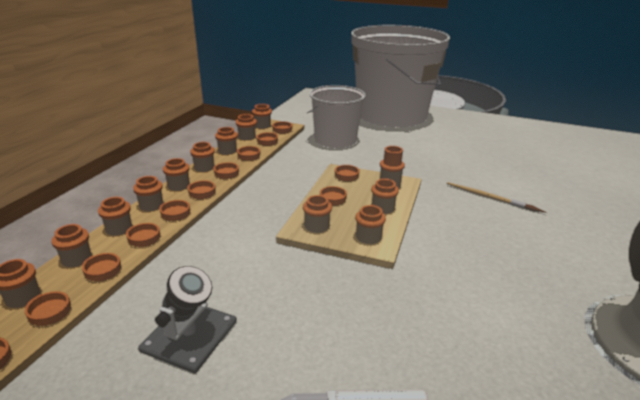

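The top view shows the tall jar at about (437,236), lower right on the board. The camera's ring lamp is at about (168,166) and its foot at about (185,167). The side view has the lens ring at about (190,285) facing the viewer, with the tall jar at about (392,165). Next I measure both.

```bash
cat > m.py <<'E'
from h import *
S={n:dict(np.load(n+".npz")) for n in("side","top")}
Ct={n:cloud(s) for n,s in S.items()}
def circ(p):
    A=np.c_[2*p,np.ones(len(p))];c=np.linalg.lstsq(A,(p**2).sum(1),rcond=None)[0];return c[:2],np.sqrt(c[2]+c[:2]@c[:2])
W=Ct["top"];z=W[...,2]
print("bench z",np.nanmedian(z[290:390,330:440]),"board",np.nanmedian(z[215:222,350:360]))
for n in S:
    W=Ct[n];rgb=S[n]["image"].astype(int)
    roi=np.zeros(W.shape[:2],bool)
    if n=="top": roi[150:280,295:470]=1
    else: roi[130:270,270:420]=1
    m=roi&(W[...,2]>0.1);p=W[m];print(n,"rim pts",len(p),p.min(0),p.max(0))
    q=p[p[:,2]>0.104];print(" circ",circ(q[:,:2]),len(q))
    # ring
    roi[:]=0
    if n=="top": roi[140:195,140:215]=1
    else: roi[260:310,160:220]=1
    m=roi&(rgb.min(2)>150)&(W[...,2]>0.06);p=W[m]
    c0=np.median(p,0);print(n,"ring pts",len(p),p.min(0),p.max(0))
    k=np.ones(len(p),bool)
    for _ in range(5):
        c=p[k].mean(0);nn=np.linalg.svd(p[k]-c)[2][2];nn*=np.sign(nn[2]);k=abs((p-c)@nn)<.003
    e1=np.cross([0,0,1],nn);e1/=np.linalg.norm(e1);e2=np.cross(nn,e1)
    q=np.c_[(p[k]-c)@e1,(p[k]-c)@e2];hull=cv2.convexHull(q.astype(np.float32))[:,0].astype(float)
    cc,r=circ(hull);print(" n",nn,"tilt",np.arccos(nn[2]),"yaw",np.arctan2(nn[1],nn[0]),"C",c+cc[0]*e1+cc[1]*e2,r,k.sum())
    # foot of stand: dark points at z~12mm
W=Ct["top"];rgb=S["top"]["image"].astype(int)
m=np.zeros(W.shape[:2],np.uint8);m[140:195,150:216]=255
m[(rgb.max(2)>110)|~(abs(W[...,2]-.012)<.006)]=0
p=W[m>0];r=cv2.minAreaRect(p[:,:2].astype(np.float32));print("foot",r,np.median(p[:,2]))
E
python3 m.py
```

```text
bench z -0.0008334886008944153 board 0.017404610248916624
side rim pts 165 [ 0.47520492 -0.30767601  0.1001929 ] [ 0.51610707 -0.26397106  0.11077546]
 circ (array([ 0.49577578, -0.28500162]), np.float64(0.018711028496226568)) 111
side ring pts 628 [0.61722956 0.23031545 0.08226081] [0.66858751 0.29507488 0.1213519 ]
 n [-0.48791744  0.00472964  0.87287697] tilt 0.5097285961566278 yaw 3.1318994404990805 C [0.6417621  0.25774132 0.10712015] 0.027422336272812525 613
top rim pts 176 [ 0.47669445 -0.30636462  0.10001873] [ 0.51779846 -0.26597959  0.11254895]
 circ (array([ 0.49741313, -0.28612323]), np.float64(0.018541686994254694)) 155
top ring pts 44 [0.62434502 0.2206354  0.08087403] [0.66679572 0.28503021 0.12058633]
 n [-0.31220651 -0.52274964  0.79325904] tilt 0.6546533558151468 yaw -2.10918325991456 C [0.65407375 0.2491473  0.09809485] 0.03237641721516838 21
foot ((0.6596493124961853, 0.2570253014564514), (0.11000370979309082, 0.09826987981796265), 89.12387084960938) 0.010746589264667112
```

```bash
cat >> h.py <<'E'
J=np.array([.4968,-.2855,.018])
t=.515;N=np.array([-np.sin(t),0,np.cos(t)]);C=np.array([.6412,.2575,.1085])
G=.059
def Q(zd,yd): return R.from_matrix(np.c_[np.cross(yd,zd),yd,zd]).as_quat()
def pick(s): return Q(np.array([0,0,-1.]),np.array([s,0,0.]))
def show(k):
    y={'l':[0,1.,0],'L':[0,-1.,0],'t':[N[2],0,-N[0]],'T':[-N[2],0,N[0]]}[k]
    return Q(-N,np.array(y))
def tcp(d): return C+N*(d+G)
E
python3 - <<'E'
from h import *
for s in(1,-1):
    print(s,[np.round(bot.ik(J+[0,0,G+h],pick(s)),2) if bot.ik(J+[0,0,G+h],pick(s)) is not None else None for h in(0,.19)])
for k in'lLtT':
    for d in(.12,.2): 
        q=bot.ik(tcp(d),show(k));print(k,d,None if q is None else np.round(q,2))
E
```

```text
1 [array([-0.24,  0.45, -0.32,  0.  , -0.8 , -2.9 ]), array([-0.24,  0.27, -0.06,  0.  , -1.23, -2.9 ])]
-1 [array([-0.24,  0.45, -0.32,  0.  , -0.8 ,  0.24]), array([-0.24,  0.27, -0.06,  0.  , -1.23,  0.24])]
l 0.12 [ 0.83  0.14 -0.57  0.68 -0.61 -2.91]
l 0.2 [ 0.92  0.03 -0.48  0.57 -0.81 -2.83]
L 0.12 [ 0.83  0.14 -0.57  0.68 -0.61  0.23]
L 0.2 [ 0.92  0.03 -0.48  0.57 -0.81  0.31]
t 0.12 [ 0.83  0.14 -0.57  0.68 -0.61  1.8 ]
t 0.2 [ 0.92  0.03 -0.48  0.57 -0.81  1.88]
T 0.12 [ 0.83  0.14 -0.57  0.68 -0.61 -1.34]
T 0.2 [ 0.92  0.03 -0.48  0.57 -0.81 -1.26]
```

```bash
python3 - <<'E'
from h import *
q=pick(-1)
bot.move_pose(J+[0,0,G+.17],q)
bot.move_linear(J+[0,0,G+.05],q,feed=.15)
print("f",bot.read_ft_force())
bot.move_linear(J+[0,0,G],q,feed=.06)
print("f",bot.read_ft_force(),bot.read_ee_pos(),bot.read_finger_gap())
bot.grab(50);print(bot.read_finger_gap(),bot.read_gripper_force(),bot.read_ft_force())
bot.move_linear(J+[0,0,G+.04],q,feed=.05)
print(bot.read_finger_gap(),bot.read_gripper_force(),bot.read_ft_force(),bot.read_t())
s=snapshot("side");np.savez("side2.npz",**s)
cv2.imwrite("pics/side2.png",cv2.resize(s["image"][120:280,260:480,::-1],None,fx=3,fy=3))
E
```

```text
f [ 0.56506674 -0.18159854  0.10642204]
f [ 0.35781174  1.78159525 -0.57751999] [ 0.49714454 -0.28561662  0.07734144] 0.08557294878616217
0.04084211314733503 50.88552765548229 [-1.18914533 -0.35046942  3.56095852]
0.0408052406765109 50.553062818944454 [-0.12557111  0.06667371 -1.4669969 ] 6.7333
```

View pics/side2.png

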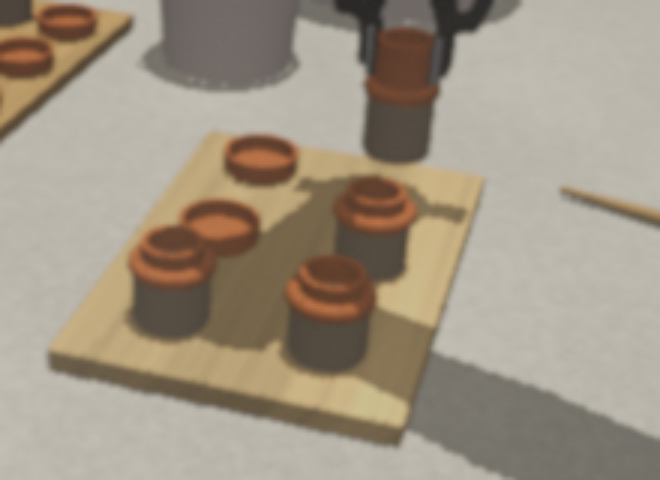

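The jar hangs upright from the gripper by its neck at about (400,95) in the crop, clear of the board. The other five pieces still stand in place.

```bash
python3 - <<'E'
from h import *
bot.move_linear(J+[0,0,G+.22],pick(-1),feed=.15)
bot.move_pose(tcp(.2),show('T'))
bot.move_linear(tcp(.12),show('T'),feed=.06)
bot.sleep(.3)
print(bot.read_finger_gap(),bot.read_gripper_force(),bot.read_ft_force(),bot.read_ee_pos()-tcp(.12),bot.read_t())
for n in("side","top"):
    s=snapshot(n);np.savez(n+"3.npz",**s)
    cv2.imwrite(f"pics/{n}3.png",s["image"][...,::-1])
E
```

```text
0.040714366889488346 50.596868097782135 [-0.20889275  0.11655502 -1.75530327] [-3.08547014e-05  1.09360175e-04  2.18716120e-04] 11.8833
```

View pics/side3.png

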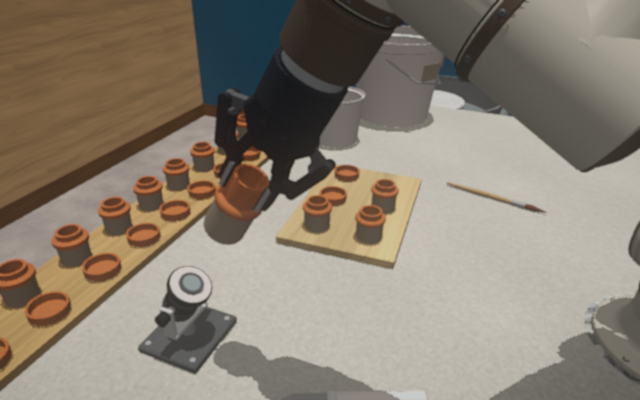

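The jar is held at about (235,205), tilted with its foot towards the ring at (190,285). I'll check its axis against the lens with a cylinder fit on the visible body.

```bash
python3 - <<'E'
from h import *
from scipy.optimize import least_squares
s=dict(np.load("side3.npz"));W=cloud(s);E1=np.array([N[2],0,-N[0]]);E2=np.array([0,1.,0])
P=(W-C)@np.c_[E1,E2,N]
# lens frame coordinates of jar pixels
m=np.zeros(W.shape[:2],bool);m[195:245,200:262]=1
p=P[m&(np.hypot(P[...,0],P[...,1])<.05)&(P[...,2]>.09)&(P[...,2]<.165)]
print(len(p),"lowest",np.percentile(p[:,2],[0,2,5]))
f=lambda a:np.hypot(p[:,0]-a[0]-a[2]*(p[:,2]-.12),p[:,1]-a[1]-a[3]*(p[:,2]-.12))-.026
r=least_squares(f,[0,0,0,0],loss='soft_l1',f_scale=.001);print(r.x,np.abs(r.fun).mean())
# ring now vs before
a=dict(np.load("side.npz"));print("ring depth change",np.nanmedian(np.abs(cloud(a)-W)[265:305,170:210],axis=(0,1)))
E
```

```text
1153 lowest [0.12013339 0.12249113 0.12457338]
[-0.00074554 -0.00216926 -0.004148    0.00296003] 0.00045882148105329994
ring depth change [0.0005208  0.00059762 0.00065015]
```

The jar's foot is within 3 mm of the lens axis, square to it, and about 120 mm from the glass. The camera hasn't moved, so I'm handing in.

```bash
python3 -c "
from h import *
print(bot.read_joint_velocities(),bot.read_t());print(bot.finish_job())"
```

```text
[ 0.0009488   0.00062726 -0.00057816  0.00135817 -0.0016365  -0.00077136] 11.9833
the job is handed in; nothing more can be done
None
```

I lifted the tall jar off the board and handed the job in at about 12 s with it held steady in front of the lens: by my measurements its foot is about 2 mm off the lens axis, 120 mm from the glass and square to it, with the other pieces and the camera undisturbed; no verdict came back.

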